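# Work the transit wedge out of a bench shaker

### The arm

A 6-joint arm with a two-finger parallel gripper is mounted at the origin on a cart in front of the work surface, level with it; the furniture and walls round the work are solid. World frame = base frame: x ahead of the robot, y to its left, z up, the work surface at z = 0. Lengths are in m, angles in rad, forces in N, time in s.
With the tool pointing down it reaches from about 0.35 to 0.975 m from the base axis. Payload 4.9 kg.
Tool frame: the origin (TCP) lies midway between the tips of the shut fingers; the grasp point (between the pads) lies 19 mm behind it; z points along the fingers, y is the line along which they close (so a half turn about z gives the same grasp; the last joint's range is limited). The gripper opens to 85 mm and grips with 20 to 120 N. Pads are 22 mm wide; open, the fingers measure 114 mm over their backs; the gripper's body (76 mm by 85 mm) begins 54 mm behind the grasp point. The pads swing forward as they close: fully open they stand 13 mm farther back than shut.
Start: joints at [1.115, 0.053, 1.613, -0, 1.476, -0.119], TCP at [0.207, 0.59, 0.231] pointing down, gripper open.
Joint ranges: [-3.01, 3.01], [-1.01, 2.22], [0.06, 2.58], [-1.02, 4.17], [0.09, 2.62], [-3.14, 3.14]. Speed limits (rad/s): [2.57, 2.57, 3.14, 3.14, 3.14, 3.14].

### API

Orientations are given as a unit quaternion [w, x, y, z].
In Python, from plant import state, grab_frame, job_done, cut_out, place_of gives the robot as it stands.
- The arm moves only by the tool jog_arm, never from a script. Its argument "motion" is text: rows parted by semicolons, each of 7 numbers parted by spaces: the opening in per cent of the stroke, from 0 (shut) to 100 (fully open), then the shift along the tool's x, y, z as a fraction of full scale, then the turn, a rotation vector about the tool's x, y, z as a fraction of full scale. A call has exactly 5 rows; each row is the pose to reach, as a shift and turn from the pose commanded when the call began, along the tool's axes at that moment; what a row does not reach only later rows make up. Full scale, the value 1, is 50 cm for a shift and 1.5 rad for a turn. A row lasts 1/8 s, in which the tool goes at most 62.5 mm and 10.7 degrees, less where a joint would pass 70% of its speed; a pose out of reach is approached as far as the arm can. A call with a number of a shift or a turn outside -1 to 1 is refused whole. A call with a gripper value outside its range is refused whole. The fingers move at their own pace and stop on an object; the grip force is fixed at half the most. Time passes only in rows, so rows that repeat a pose let the fingers close, or fill a call up. It gives the time, the measured TCP pose, the force, the opening and the grip force at its end, in the units of the state.
- state(): the state, without advancing time (a new reading comes with each control period).
- grab_frame(name): name is "scene" or "top"; returns a dict with "color" (480x640x3 uint8, red, green, blue), "range_z" (480x640 float32, m along the optical axis (not along the pixel's ray), 0 where there is no reading), "intrinsics" (3x3 intrinsics, pixels), "world_from_camera" (4x4, takes a point from camera to world coordinates). Camera axes: x right, y up, looking along -z (the intrinsics and any distortion apply to the point x, -y, -z); pixel columns grow to the right and rows downward; lengths in m; the calibration is good to about 2 mm. A picture is of the moment at which its call begins.
- job_done(): hands the job in; it is judged then, once.
Trained networks look in the newest picture that a camera, given by its name, has taken for a name from the list of things; names that differ only in an ending like _2 or _b are one class to them, and where a whole thing is asked for, a point or a joint stands for the part that bears it (a point fixed in the world has none). Each returns a list of dicts, best first, with "p" (0 to 1); they miss things now and then, are a little off and sometimes report something else, mostly with a low value. They report only what shows in the picture. A call takes as long as a camera call. They do not tell look-alikes from the thing itself.
- cut_out(camera, thing): "pixels" (480x640 bool, what is visible of it).
- place_of(camera, thing): "at" ([x, y, z] in m, in world coordinates, good to about 4 mm: a listed point, or the origin of a listed thing).
The state is a dict: "time": time; "joint_pos": joint angles; "joint_vel": joint speeds; "joint_efforts": joint torques, N m; "tool_pos": TCP position; "tool_rot": TCP orientation; "contact_force": force on the tool from outside, world axes, zero at the start; "ft_torque": the same for the moment, N m; "gripper_width": opening from 0.0 (shut) to 1.0 (fully open); "grasp_force": force on a finger pad.
Only numpy, scipy, OpenCV 4.12 (cv2) and the standard library are available. Lean on these libraries where they do the work, as an engineer would, in place of code of your own. Each camera call takes 0.05 s, during which the arm holds its last target. There are 200 camera calls.

### The job

The bench shaker's platform is locked by a transit wedge jammed tight in the gap at its front. Grip the wedge by its head and work it loose by small side pulls of about a centimetre along the gap, first to the left, then to the right, then to the left again (as seen from the robot, each past the middle), easing it up only a little with each pull so that it is still in the gap; then lift it clear so that the platform springs free, and stand it upright in the open steel tray.

Things in the scene. Friction and masses are not known exactly. Their poses are not given: they have to be found in the camera images.
- wedge_head (a point): Centre of the head of the jammed wedge: grey plastic, 3 dark grooves, 85 tall, 30 wide (y). Blade 41 high, 18 thick at its flat foot, 24 at its top; over it the head, a 24 (x) x 30 (y) x 44 block, all above the gap. Point: 63 above foot, 22 below top. x across the gap, y along it (left), z up. 60 g. Drags at 6-12 N; loose when raised 26, out at 40 (mm). A like wedge lying about is a spare.
- gap (a point): Mid-floor of the gap, where the wedge's foot rests, 36 mm over the worktop, 58 in front of the shaker's middle. x across it to the platform, y along it (left), z up. Gap 40 deep, 90 long, between a fixed cheek (front) and the platform's jaw. Stops let the wedge slide 14 either way; it starts within 2 of the middle. Shaker: fixed white box 190 x 160, black-matted platform, all below 77 (mm).
- platform (a joint): Slide of the shaker's platform towards the robot (m): 0 with the wedge fully in, 0.004 when the wedge is out and the spring has pushed the platform home.
- tray: Open rectangular steel tray, 140 mm (x) x 120 mm (y), rim 22 mm high, walls 4 mm, floor about 4 mm thick; loose, 0.5 kg, empty. Origin: centre of its underside, on the worktop; z up. It stands to the left or to the right of the shaker.
Things that resemble listed ones, but are neither listed nor needed, are in the scene too. Leave any red look-alike of the part that bears wedge_head alone.

How it is judged:
By the outcome, as a careful person would: the job done as asked, in the order asked, and still so for the second after the job is handed in, with the robot touching nothing.
It also fails if it takes over 45 s, if anything falls off the work surface, if the arm or the gripper's body presses on something with over 40 N, if the wrist force passes 120 N, or if a joint passes its speed limit or range.

## Working session

There is one attempt and no reset: what is moved stays moved. The work goes in short steps, Python scripts to look and compute and a tool call to move; the robot and the scene stay as the last step left them, time stands still between calls to the robot, and variables do not carry over. Pictures are saved under pics/ and viewed, at most 10 in all, crops included, and the job is handed in when it is done.

Besides the shell and the picture viewer there is one more tool, called as name(argument=value, ...), one argument or row to a line, values as JSON. jog_arm: Moves the arm, as the interface text tells. Shift numbers are shares of 50 cm and turn numbers shares of 1.5 rad, none past 1 either way. Its arguments: {"type":"object","properties":{"motion":{"type":"string"}},"required":["motion"]}

```bash
mkdir -p pics; cat > h.py <<'E'
import numpy as np,cv2
from plant import *
def pts(f):
    K=np.array(f["intrinsics"]);z=f["range_z"];v,u=np.mgrid[:480,:640]
    P=np.stack([(u-K[0,2])/K[0,0]*z,-(v-K[1,2])/K[1,1]*z,-z],-1)
    T=np.array(f["world_from_camera"]);return P@T[:3,:3].T+T[:3,3]
E
python3 - <<'E'
from h import *
s=state();print({k:np.round(v,3) for k,v in s.items()})
for c in("scene","top"):
    f=grab_frame(c);cv2.imwrite(f"pics/{c}1.png",f["color"][:,:,::-1]);np.savez(f"{c}1.npz",P=pts(f),c=f["color"])
    for t in("wedge_head","gap","tray","platform"):
        try:
            for d in place_of(c,t):print(c,t,round(d["p"],2),np.round(d["at"],4))
        except Exception as e:print(c,t,e)
    for d in cut_out(c,"wedge_head"):
        m=d["pixels"];P=pts(f)[m];v,u=np.where(m);print(c,'cut',round(d["p"],2),u.mean(),v.mean(),m.sum(),np.round(np.median(P,0),4),np.round(P.max(0),4))
E
```

```text
{'time': np.float64(0.0), 'joint_pos': array([ 1.115,  0.053,  1.614,  0.   ,  1.476, -0.119]), 'joint_vel': array([ 0.001, -0.   ,  0.001,  0.   ,  0.003, -0.001]), 'joint_efforts': array([ 0.0000e+00, -3.9369e+01, -3.7017e+01, -0.0000e+00,  7.0000e-03,
       -0.0000e+00]), 'tool_pos': array([0.206, 0.589, 0.23 ]), 'tool_rot': array([-0.   ,  0.168,  0.986, -0.001]), 'contact_force': array([-0.406,  1.537, -0.187]), 'ft_torque': array([0.018, 0.059, 0.014]), 'grasp_force': np.float64(0.0), 'gripper_width': np.float64(0.998)}
scene wedge_head 0.66 [ 0.5555 -0.0045  0.0971]
scene wedge_head 0.59 [0.4493 0.0207 0.0681]
scene gap 0.86 [ 0.5564 -0.0039  0.034 ]
scene tray 0.72 [ 0.5281 -0.328  -0.0025]
scene platform it knows: gap, tray, wedge_head
scene cut 0.78 324.29532710280375 236.32523364485982 535 [ 0.5479 -0.0155  0.1018] [0.6811 0.1312 0.6322]
scene cut 0.63 275.21419676214197 277.91531755915315 803 [0.442  0.0121 0.0531] [0.5243 0.1174 0.6322]
top wedge_head 0.57 [0.4474 0.0209 0.0615]
top wedge_head 0.54 [ 0.5324 -0.3261 -0.0015]
top wedge_head 0.45 [ 0.5562 -0.0056  0.1022]
top gap 0.56 [ 0.5518 -0.0065  0.0407]
top gap 0.52 [ 0.5346 -0.3287 -0.002 ]
top tray 0.89 [ 0.536  -0.3271 -0.0014]
top platform it knows: gap, tray, wedge_head
top cut 0.51 332.72108843537416 239.0612244897959 147 [ 0.5531 -0.0052  0.1213] [0.5677 0.0113 0.1289]
```

View pics/scene1.png

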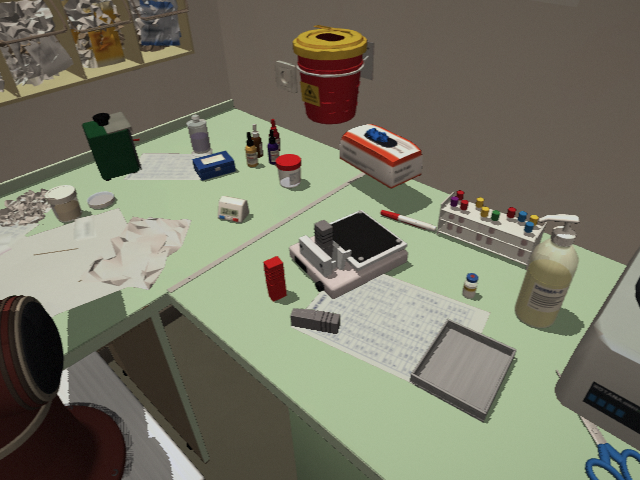

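View pics/top1.png

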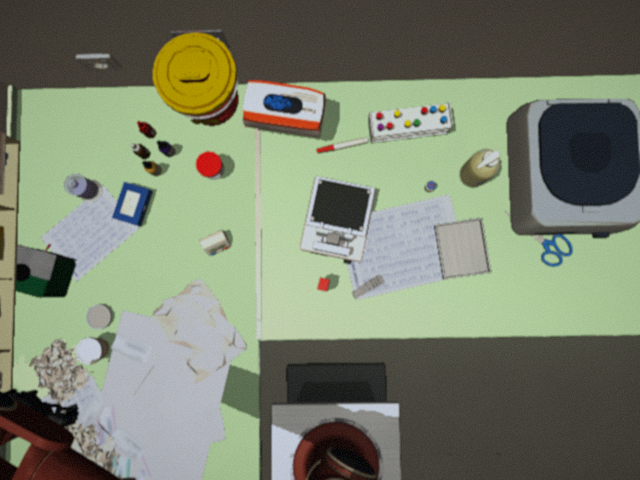

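The jammed wedge is the grey head in the shaker's front gap: scene (324,236), top (333,239). The red look-alike is at scene (275,278). The grey spare lies on its side at scene (315,320). Only the first stands in the gap. The tray is on the right, at scene (465,367).

```bash
python3 - <<'E'
from h import *
for c in("scene","top"):
    d=np.load(f"{c}1.npz");P=d["P"];C=d["c"].astype(int)
    x,y,z=P[...,0],P[...,1],P[...,2]
    near=(abs(x-.61)<.16)&(abs(y)<.16)
    for nm,m in(("mat",near&(C.max(-1)<60)&(z>.06)&(z<.09)),("box",near&(z>.03)&(z<.09)&(x>.51)),("head",near&(z>.085)&(z<.2)&(abs(x-.556)<.04)&(abs(y+.005)<.04)),("headtop",near&(z>.116)&(z<.2)&(abs(x-.556)<.04)&(abs(y+.005)<.04)),("tray",(abs(x-.53)<.12)&(abs(y+.328)<.11)&(z>.012)&(z<.05))):
        q=P[m]
        if len(q)<5: print(c,nm,len(q));continue
        r=cv2.minAreaRect((q[:,:2]*1000).astype(np.float32));print(c,nm,len(q),np.round(r[0],1),np.round(r[1],1),round(r[2],1),'z',np.round(np.percentile(q[:,2],[5,50,95]),4),'xmin/max',np.round(np.percentile(q[:,:2],[2,98],axis=0).ravel(),3))
im=np.load("scene1.npz")["c"][190:350,240:420,::-1]
cv2.imwrite("pics/crop.png",cv2.resize(im,None,fx=3.6,fy=3.6,interpolation=cv2.INTER_CUBIC))
E
```

```text
scene mat 170 [570.4 -13.9] [112.3 244.4] 78.3 z [0.0601 0.0754 0.0886] xmin/max [ 0.516 -0.074  0.673  0.035]
scene box 5099 [609.8 -18.6] [159.5 193. ] 76.4 z [0.0345 0.0569 0.077 ] xmin/max [ 0.516 -0.106  0.696  0.052]
scene head 394 [553.7  -6.2] [31.8 26.4] 78.8 z [0.0879 0.1109 0.1232] xmin/max [ 0.54  -0.021  0.564  0.01 ]
scene headtop 155 [553.3  -5.5] [30.8 25.4] 78.7 z [0.1173 0.1218 0.1235] xmin/max [ 0.541 -0.021  0.566  0.009]
scene tray 1379 [ 531.9 -328.9] [143.2 120. ] 7.3 z [0.0131 0.021  0.0237] xmin/max [ 0.457 -0.394  0.605 -0.266]
top mat 445 [642.9 -23.6] [126.   97.5] 75.2 z [0.0601 0.0616 0.0647] xmin/max [ 0.593 -0.086  0.693  0.038]
top box 4567 [609.9 -16.8] [159.7 189.7] 77.2 z [0.0339 0.0562 0.0764] xmin/max [ 0.519 -0.099  0.703  0.065]
top head 147 [552.5   1.1] [41.4 30.4] 89.9 z [0.1041 0.1213 0.1257] xmin/max [ 0.541 -0.02   0.567  0.011]
top headtop 129 [554.8  -4.7] [30.1 24. ] 76.4 z [0.1178 0.1217 0.126 ] xmin/max [ 0.541 -0.02   0.568  0.011]
top tray 481 [ 536.6 -313.7] [209.  173.2] 73.3 z [0.0126 0.0213 0.0271] xmin/max [ 0.459 -0.393  0.606 -0.262]
```

View pics/crop.png

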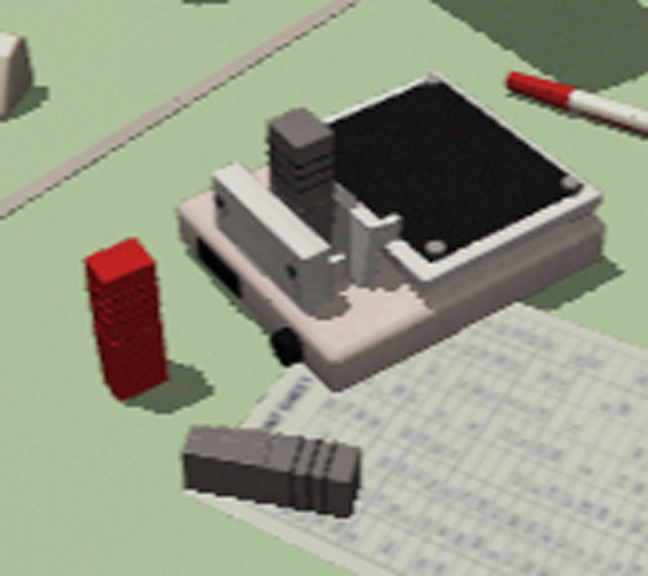

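The crop confirms it: the grey wedge stands in the gap behind the front cheek (crop ~(300,165)), the red one stands in front of the shaker, and the grey spare lies flat. The shaker's yaw is about -13° and the gap is at (0.5535, -0.0047). I'll close the fingers along the gap.

jog_arm(
  motion="100 -0.09 -0.077 0 0 0 -0.015; 100 -0.18 -0.154 0 0 0 -0.03; 100 -0.27 -0.231 0 0 0 -0.045; 100 -0.36 -0.308 0 0 0 -0.06; 100 -0.45 -0.385 0 0 0 -0.073",
)

```text
time: 1.12
tool_pos: [0.356, 0.3322, 0.2316]
tool_rot: [0.0, 0.113, 0.994, 0.0]
contact_force: [0.7, 0.3, -0.8]
gripper_width: 1.001
grasp_force: 0.0
```

```bash
cat > go.py <<'E'
import sys;from h import *
from scipy.spatial.transform import Rotation as R
# args: x y z yaw_deg of tool y minus 90 ; prints jog fractions from measured pose
s=state();q=s["tool_rot"];r=R.from_quat([q[1],q[2],q[3],q[0]])
p=np.array(s["tool_pos"]);t=np.array([float(a) for a in sys.argv[1:4]]);w=np.radians(float(sys.argv[4]))
M=np.array([[np.sin(0)-np.cos(w),-np.sin(w),0],[-np.sin(w),np.cos(w),0],[0,0,-1]])
g=R.from_matrix(M)
print('t',round(s["time"],2),'p',p.round(4),'F',np.round(s["contact_force"],1),'w',round(s["gripper_width"],3),'gf',round(s["grasp_force"],1))
print('jog',np.round(r.inv().apply(t-p)/.5,4),np.round((r.inv()*g).as_rotvec()/1.5,4),'dist',np.linalg.norm(t-p).round(4))
E
python3 go.py .5535 -.0047 .19 -13
```

```text
t 1.12 p [0.356  0.3322 0.2316] F [ 0.7  0.3 -0.8] w 1.001 gf 0.0
jog [-0.5361 -0.5681  0.0833] [0.0004 0.0005 0.0004] dist 0.3928
```

jog_arm(
  motion="100 -0.082 -0.087 0 0 0 0; 100 -0.164 -0.174 0 0 0 0; 100 -0.246 -0.261 0 0 0 0; 100 -0.328 -0.348 0.02 0 0 0; 100 -0.41 -0.435 0.04 0 0 0",
)

```text
time: 1.75
tool_pos: [0.507, 0.0739, 0.2117]
tool_rot: [0.001, 0.114, 0.994, 0.0]
contact_force: [1.0, 1.2, -0.4]
gripper_width: 1.0
grasp_force: 0.0
```

```bash
python3 go.py .5535 -.0047 .16 -13
```

```text
t 1.75 p [0.507  0.0739 0.2117] F [ 1.   1.2 -0.4] w 1.0 gf 0.0
jog [-0.126  -0.1321  0.1035] [ 0.0004  0.0011 -0.0004] dist 0.1049
```

jog_arm(
  motion="80 -0.06 -0.066 0.04 0 0 0; 80 -0.126 -0.132 0.08 0 0 0; 80 -0.126 -0.132 0.1035 0 0 0; 80 -0.126 -0.132 0.1035 0 0 0; 80 -0.126 -0.132 0.1035 0 0 0",
)

```text
time: 2.38
tool_pos: [0.5525, -0.0018, 0.1604]
tool_rot: [0.001, 0.113, 0.994, 0.0]
contact_force: [0.1, 0.7, -0.1]
gripper_width: 0.806
grasp_force: 0.0
```

```bash
python3 go.py .5535 -.0047 .081 -13; python3 - <<'E'
from h import *
for c in("scene","top"):
    f=grab_frame(c)
    if c=="scene": cv2.imwrite("pics/s2.png",cv2.resize(f["color"][150:350,220:440,::-1],None,fx=2.5,fy=2.5))
E
```

```text
t 2.38 p [ 0.5525 -0.0018  0.1604] F [ 0.1  0.7 -0.1] w 0.806 gf 0.0
jog [-0.0031 -0.0053  0.1587] [0.0002 0.0007 0.0006] dist 0.0794
```

View pics/s2.png

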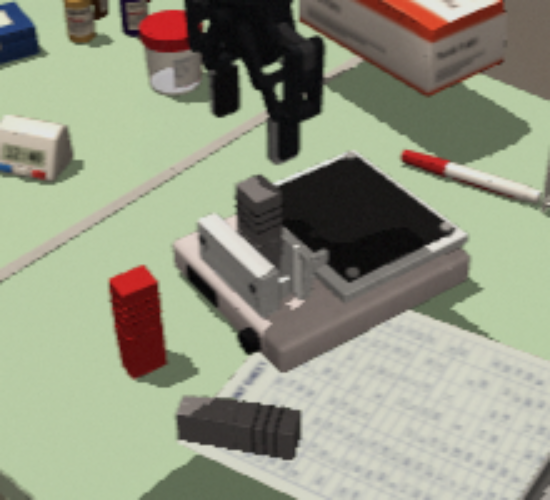

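The open fingers straddle the grey head (crop (260,195)), with one on each side along the gap. Descending.

jog_arm(
  motion="80 -0.003 -0.005 0.05 0 0 0; 80 -0.003 -0.005 0.1 0 0 0; 80 -0.003 -0.005 0.14 0 0 0; 80 -0.003 -0.005 0.158 0 0 0; 80 -0.003 -0.005 0.158 0 0 0",
)

```text
time: 3.1
tool_pos: [0.5532, -0.0054, 0.0803]
tool_rot: [-0.0, 0.113, 0.994, 0.0]
contact_force: [0.5, -0.0, 0.2]
gripper_width: 0.8
grasp_force: 0.0
```

jog_arm(
  motion="60 0 0 0 0 0 0; 40 0 0 0 0 0 0; 25 0 0 0 0 0 0; 10 0 0 0 0 0 0; 10 0 0 0 0 0 0",
)

```text
time: 3.72
tool_pos: [0.5543, -0.0052, 0.0817]
tool_rot: [0.001, 0.113, 0.994, 0.0]
contact_force: [-0.6, 3.0, 4.8]
gripper_width: 0.34
grasp_force: 60.0
```

```bash
python3 go.py .5535 -.0047 .081 -13
```

```text
t 3.73 p [ 0.5543 -0.0052  0.0817] F [-0.6  3.   4.8] w 0.34 gf 60.0
jog [0.0017 0.0006 0.0015] [ 0.0008  0.0012 -0.0002] dist 0.0012
```

jog_arm(
  motion="10 0 0.005 -0.002 0 0 0; 10 0 0.01 -0.004 0 0 0; 10 0 0.015 -0.007 0 0 0; 10 0 0.02 -0.01 0 0 0; 10 0 0.021 -0.01 0 0 0",
)

```text
time: 4.35
tool_pos: [0.5558, 0.0018, 0.0844]
tool_rot: [0.0, 0.113, 0.994, -0.003]
contact_force: [3.4, -9.7, -3.7]
gripper_width: 0.341
grasp_force: 59.1
```

```bash
python3 go.py .5535 -.0047 .081 -13; python3 - <<'E'
from h import *
f=grab_frame("scene")
cv2.imwrite("pics/s3.png",cv2.resize(f["color"][170:320,250:430,::-1],None,fx=3,fy=3))
print([(round(d["p"],2),np.round(d["at"],4)) for d in place_of("scene","wedge_head")])
E
```

```text
t 4.35 p [0.5558 0.0018 0.0844] F [ 3.4 -9.7 -3.7] w 0.341 gf 59.1
jog [ 0.0015 -0.0136  0.0069] [-0.0043  0.0012  0.0002] dist 0.0077
[(0.82, array([0.555 , 0.0008, 0.1038]))]
```

View pics/s3.png

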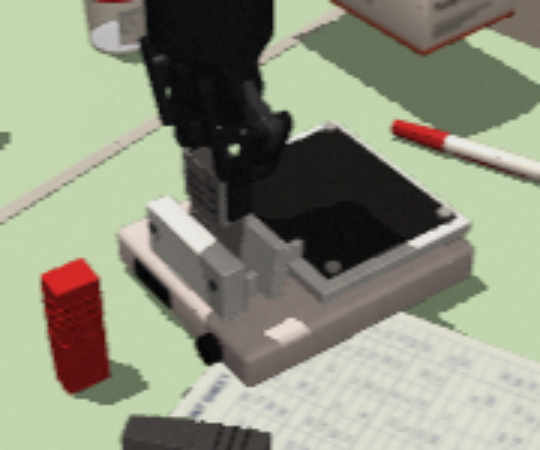

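The head has moved left with the fingers (crop (205,180)), by about 7 mm because the arm gives a little. I'll extend the pull to a full centimetre.

jog_arm(
  motion="10 0 0.003 0 0 0 0; 10 0 0.006 -0.001 0 0 0; 10 0 0.007 -0.001 0 0 0; 10 0 0.007 -0.001 0 0 0; 10 0 0.007 -0.001 0 0 0",
)

```text
time: 5.08
tool_pos: [0.5565, 0.005, 0.0852]
tool_rot: [0.0, 0.113, 0.994, -0.003]
contact_force: [2.8, -8.9, -2.8]
gripper_width: 0.344
grasp_force: 59.4
```

```bash
python3 go.py .5535 -.0047 .081 -13
```

```text
t 5.08 p [0.5565 0.005  0.0852] F [ 2.8 -8.9 -2.8] w 0.344 gf 59.4
jog [ 0.0014 -0.0203  0.0085] [-0.0044  0.001   0.0001] dist 0.011
```

jog_arm(
  motion="10 0 -0.012 -0.001 0 0 0; 10 0 -0.024 -0.003 0 0 0; 10 0 -0.036 -0.005 0 0 0; 10 0 -0.048 -0.007 0 0 0; 10 0 -0.053 -0.008 0 0 0",
)

```text
time: 5.7
tool_pos: [0.5518, -0.0158, 0.0899]
tool_rot: [0.002, 0.114, 0.993, 0.003]
contact_force: [5.5, 7.6, -1.6]
gripper_width: 0.345
grasp_force: 60.5
```

```bash
python3 go.py .5535 -.0047 .081 -13;python3 -c '
from h import *
f=grab_frame("scene");print([(round(d["p"],2),np.round(d["at"],4)) for d in place_of("scene","wedge_head")])'
```

```text
t 5.7 p [ 0.5518 -0.0158  0.0899] F [ 5.5  7.6 -1.6] w 0.345 gf 60.5
jog [0.0017 0.0224 0.018 ] [ 0.0037  0.0017 -0.0008] dist 0.0144
[(0.96, array([0.4501, 0.0216, 0.0674])), (0.64, array([ 0.5524, -0.0177,  0.1067]))]
```

jog_arm(
  motion="10 0 0.012 -0.001 0 0 0; 10 0 0.024 -0.003 0 0 0; 10 0 0.036 -0.005 0 0 0; 10 0 0.046 -0.007 0 0 0; 10 0 0.05 -0.008 0 0 0",
)

```text
time: 6.42
tool_pos: [0.5562, 0.0039, 0.0934]
tool_rot: [0.0, 0.113, 0.994, -0.003]
contact_force: [2.3, -9.1, -3.6]
gripper_width: 0.345
grasp_force: 60.2
```

```bash
python3 go.py .5535 -.0047 .16 -13;python3 -c '
from h import *
f=grab_frame("scene");cv2.imwrite("pics/s4.png",cv2.resize(f["color"][170:320,250:430,::-1],None,fx=3,fy=3));print([(round(d["p"],2),np.round(d["at"],4)) for d in place_of("scene","wedge_head")])'
```

```text
t 6.42 p [0.5562 0.0039 0.0934] F [ 2.3 -9.1 -3.6] w 0.345 gf 60.2
jog [ 0.0012 -0.0189 -0.1331] [-0.0044  0.001   0.0002] dist 0.0672
[(0.61, array([0.4481, 0.0242, 0.0695]))]
```

View pics/s4.png

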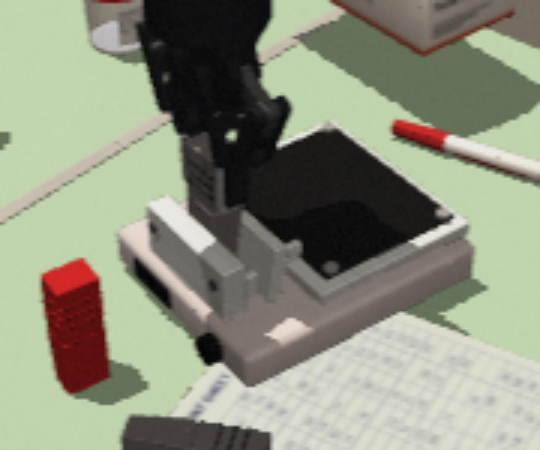

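The head is left again and raised about a centimetre, with its blade still in the gap (crop (230,215)). Now the lift.

jog_arm(
  motion="10 0 -0.006 -0.01 0 0 0; 10 0 -0.007 -0.04 0 0 0; 10 0 -0.007 -0.08 0 0 0; 10 0 -0.007 -0.13 0 0 0; 10 0 -0.007 -0.18 0 0 0",
)

```text
time: 7.15
tool_pos: [0.5545, 0.0033, 0.1843]
tool_rot: [-0.001, 0.114, 0.994, -0.0]
contact_force: [-0.1, -0.1, 0.1]
gripper_width: 0.342
grasp_force: 61.3
```

```bash
python3 go.py .532 -.328 .18 -13;python3 -c '
from h import *
from plant import *
for c in("scene","top"):
    f=grab_frame(c);print([(round(d["p"],2),np.round(d["at"],4)) for d in place_of(c,"wedge_head")])
    if c=="scene":
        cv2.imwrite("pics/s5.png",cv2.resize(f["color"][130:320,230:450,::-1],None,fx=3,fy=3))
'
```

```text
t 7.15 p [0.5545 0.0033 0.1843] F [-0.1 -0.1  0.1] w 0.342 gf 61.3
jog [-0.1057 -0.6556  0.0087] [-0.0004 -0.0017 -0.0004] dist 0.3321
[(0.64, array([5.543e-01, 2.000e-04, 2.019e-01])), (0.6, array([0.4508, 0.0222, 0.0665]))]
[(0.19, array([ 0.5543, -0.0062,  0.0417]))]
```

View pics/s5.png

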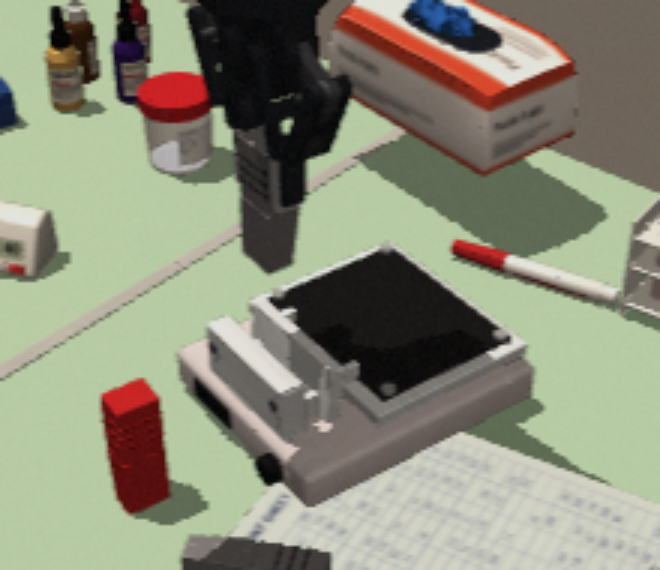

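The wedge is out and held upright (crop (270,210)), and the gap is empty. Carrying it to the tray.

jog_arm(
  motion="10 -0.015 -0.08 0 0 0 0; 10 -0.035 -0.2 0 0 0 0; 10 -0.055 -0.32 0 0 0 0; 10 -0.075 -0.44 0 0 0 0; 10 -0.09 -0.55 0 0 0 0",
)

```text
time: 7.98
tool_pos: [0.5358, -0.2762, 0.1817]
tool_rot: [-0.002, 0.114, 0.994, 0.001]
contact_force: [0.2, 0.1, -0.1]
gripper_width: 0.341
grasp_force: 61.3
```

```bash
python3 go.py .532 -.3285 .1 -13
```

```text
t 7.97 p [ 0.5358 -0.2762  0.1817] F [ 0.2  0.1 -0.1] w 0.341 gf 61.3
jog [-0.0168 -0.1038  0.1631] [ 0.0009 -0.0023 -0.0006] dist 0.097
```

jog_arm(
  motion="10 -0.012 -0.06 0 0 0 0; 10 -0.016 -0.1 0.04 0 0 0; 10 -0.016 -0.1 0.1 0 0 0; 10 -0.016 -0.1 0.15 0 0 0; 10 -0.016 -0.1 0.163 0 0 0",
)

```text
time: 8.6
tool_pos: [0.5315, -0.3229, 0.0975]
tool_rot: [-0.003, 0.113, 0.994, 0.002]
contact_force: [-0.3, 0.8, -0.0]
gripper_width: 0.344
grasp_force: 61.3
```

jog_arm(
  motion="10 0 0 0.04 0 0 0; 10 0 0 0.07 0 0 0; 10 0 0 0.08 0 0 0; 10 0 0 0.08 0 0 0; 10 0 0 0.08 0 0 0",
)

```text
time: 9.22
tool_pos: [0.5344, -0.3258, 0.0635]
tool_rot: [0.001, 0.113, 0.994, -0.0]
contact_force: [-0.3, 0.1, 0.8]
gripper_width: 0.342
grasp_force: 61.3
```

```bash
python3 go.py .532 -.3285 .05 -13;python3 -c '
from h import *
f=grab_frame("scene");cv2.imwrite("pics/s6.png",cv2.resize(f["color"][230:440,370:600,::-1],None,fx=2.6,fy=2.6))
P=pts(f);x,y,z=[P[...,i] for i in range(3)]
C=f["color"].astype(int);m=(abs(x-.532)<.03)&(abs(y+.33)<.03)&(z>.01);print(np.round(np.percentile(z[m],[0,1,5]),4))'
```

```text
t 9.22 p [ 0.5344 -0.3258  0.0635] F [-0.3  0.1  0.8] w 0.342 gf 61.3
jog [ 0.0034 -0.0063  0.027 ] [-0.0004  0.001  -0.0003] dist 0.0139
[0.0177 0.0237 0.0435]
```

View pics/s6.png

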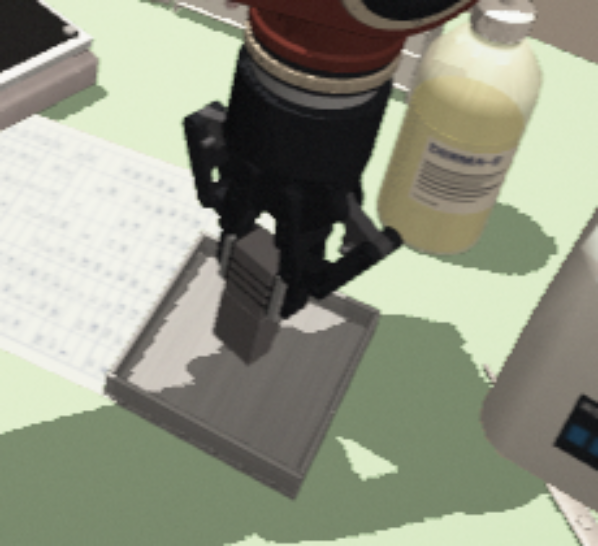

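The wedge hangs upright over the middle of the tray (crop (250,330)), its foot about 14 mm above the floor. Lowering gently.

jog_arm(
  motion="10 0 0 0.006 0 0 0; 10 0 0 0.012 0 0 0; 10 0 0 0.018 0 0 0; 10 0 0 0.022 0 0 0; 10 0 0 0.024 0 0 0",
)

```text
time: 9.9
tool_pos: [0.5338, -0.3253, 0.0503]
tool_rot: [-0.0, 0.113, 0.994, 0.0]
contact_force: [0.0, -0.4, 0.1]
gripper_width: 0.34
grasp_force: 61.3
```

jog_arm(
  motion="10 0 0 0.001 0 0 0; 10 0 0 0.002 0 0 0; 10 0 0 0.003 0 0 0; 10 0 0 0.004 0 0 0; 10 0 0 0.004 0 0 0",
)

```text
time: 10.52
tool_pos: [0.534, -0.3254, 0.0499]
tool_rot: [-0.0, 0.113, 0.994, -0.0]
contact_force: [-2.8, 2.5, 6.8]
gripper_width: 0.344
grasp_force: 62.2
```

Contact is made (6.8 N). I'll ease off a touch, open slowly and rise.

jog_arm(
  motion="10 0 0 -0.001 0 0 0; 38 0 0 -0.001 0 0 0; 42 0 0 -0.001 0 0 0; 50 0 0 -0.001 0 0 0; 60 0 0 -0.001 0 0 0",
)

```text
time: 11.15
tool_pos: [0.5338, -0.3253, 0.0488]
tool_rot: [-0.0, 0.113, 0.994, 0.0]
contact_force: [-0.3, -0.5, -0.7]
gripper_width: 0.602
grasp_force: 0.0
```

jog_arm(
  motion="70 0 0 0 0 0 0; 75 0 0 -0.04 0 0 0; 75 0 0 -0.1 0 0 0; 75 0 0 -0.2 0 0 0; 75 0 0 -0.3 0 0 0",
)

```text
time: 11.78
tool_pos: [0.5339, -0.3254, 0.2021]
tool_rot: [0.001, 0.113, 0.994, -0.0]
contact_force: [0.9, -0.8, 0.1]
gripper_width: 0.748
grasp_force: 0.0
```

jog_arm(
  motion="75 0.05 0 -0.02 0 0 0; 75 0.12 0 -0.02 0 0 0; 75 0.2 0 -0.02 0 0 0; 75 0.25 0 -0.02 0 0 0; 75 0.25 0 -0.02 0 0 0",
)

```text
time: 12.4
tool_pos: [0.4115, -0.2973, 0.2107]
tool_rot: [0.001, 0.114, 0.993, -0.001]
contact_force: [0.1, 0.2, -1.2]
gripper_width: 0.751
grasp_force: 0.0
```

```bash
python3 -c '
from h import *
f=grab_frame("scene");cv2.imwrite("pics/s7.png",f["color"][170:460,240:600,::-1].repeat(2,0).repeat(2,1))
P=pts(f);x,y,z=[P[...,i] for i in range(3)]
m=(abs(x-.532)<.04)&(abs(y+.327)<.04)&(z>.08)&(z<.12);q=P[m];print(m.sum(),np.round(q.mean(0),4),np.round(q.max(0),4))'
```

```text
338 [ 0.5312 -0.3288  0.0882] [ 0.5494 -0.3105  0.0923]
```

View pics/s7.png

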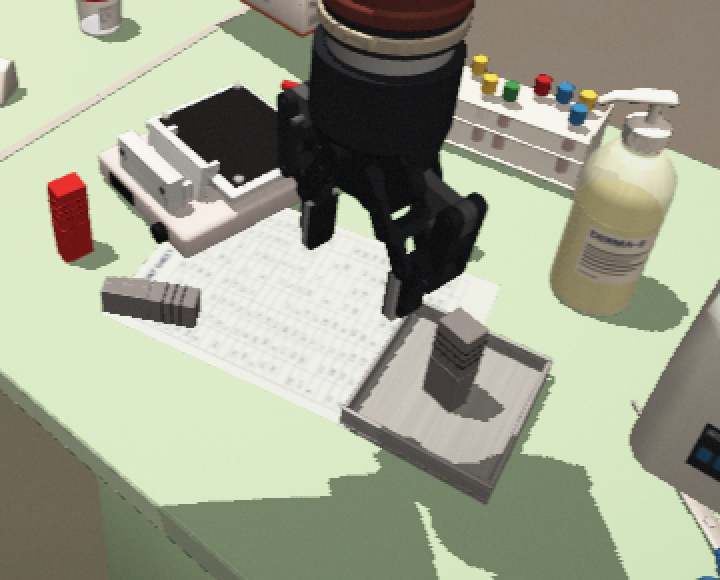

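The wedge stands upright in the tray (crop (457,360), top at about z 0.089), the gap is empty and the gripper is clear.

```bash
python3 -c '
from plant import *
print(job_done())'
```

```text
the job is handed in; nothing more can be done
None
```

I worked the wedge loose with left, right and left pulls of about a centimetre, lifted it clear, stood it upright in the tray and handed the job in at about 12.5 s; the gap is empty, but I didn't measure the platform's 4 mm spring-back.

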